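# Fit the D-bore hand lever on the flatted spindle in the vise

### The arm

A 6-joint arm with a two-finger parallel gripper is mounted at the origin on the work surface. World frame = base frame: x ahead of the robot, y to its left, z up, the work surface at z = 0. Lengths are in m, angles in rad, forces in N, time in s.
With the tool pointing down it reaches from about 0.25 to 0.775 m from the base axis. Payload 4 kg.
Tool frame: the origin (TCP) lies midway between the tips of the shut fingers; the grasp point (between the pads) lies 19 mm behind it; z points along the fingers, x is the direction in which the jaws open and shut, and the axes are right-handed (so a half turn about z gives the same grasp; the last joint's range is limited). The gripper opens to 94 mm and grips with 3 to 60 N. Pads are 16 mm wide; open, the fingers measure 119 mm over their backs; the gripper's body (75 mm by 177 mm) begins 78 mm behind the grasp point.
Start: joints at [-1.306, 0.087, 1.371, -0, 1.684, -0.103], TCP at [0.198, -0.513, 0.206] pointing down, gripper open.
Joint ranges: [-3.1, 3.1], [-0.76, 2.03], [0.27, 2.55], [-1.08, 4.22], [0.17, 2.65], [-2.57, 2.57]. Speed limits (rad/s): [2.79, 2.79, 3.14, 3.14, 3.14, 3.14].

### API

Orientations are given as [roll, pitch, yaw] about the fixed x, y, z axes, in that order (R = Rz(yaw) Ry(pitch) Rx(roll)).
In Python, from bench import * gives the robot as it stands.
- The arm moves only by the tool send_rows, never from a script. Its argument "rows" is one flat list of numbers, 7 for each row, row after row: the shift along the world's x, y, z in mm, then the turn, a rotation vector about the world's x, y, z in degrees, then the opening, from 0 (shut) to 1 (fully open). A call has exactly 8 rows; each row shifts and turns the commanded pose from where the row before left it; what a row does not reach is not made up. A row lasts 1/8 s, in which the tool goes at most 62.5 mm and 10.7 degrees, less where a joint would pass 70% of its speed; a pose out of reach is approached as far as the arm can. A call is refused whole if a number of a shift passes 62.5 or a number of a turn 10.7, either way. A call with a gripper value outside its range is refused whole. The fingers move at their own pace and stop on an object; the grip force is fixed at half the most. Time passes only in rows, so rows that do not move let the fingers close, or fill a call up. It gives the time, the measured TCP pose, the force and the opening at its end, in the units of the state.
- get_obs(): the state, without advancing time (a new reading comes with each control period).
- snapshot(name): name is "side" or "top"; returns a dict with "color" (420x560x3 uint8, red, green, blue), "intrinsics" (3x3 intrinsics, pixels), "rvec" (rotation vector, rad) and "tvec" (3), from world to camera coordinates, as OpenCV has them. Camera axes: x right, y down, z forward; pixel columns grow to the right and rows downward; lengths in m; the calibration is good to about 2 mm. A picture is of the moment at which its call begins. There is no depth.
- close_job(): hands the job in, once; it reports no verdict.
The state is a dict: "time": time; "joint_positions": joint angles; "qvel": joint speeds; "joint_torque": joint torques, N m; "tool_pos": TCP position; "ee_rot": TCP orientation; "wrist_force": force on the tool from outside, world axes, zero at the start; "wrist_torque": the same for the moment, N m; "width": finger opening in m.
Only numpy, scipy, OpenCV 4.12 (cv2) and the standard library are available. Lean on these libraries where they do the work, as an engineer would, in place of code of your own. Each camera call takes 0.05 s, during which the arm holds its last target.

### The job

Draw the hand lever out from under the rack by its wooden grip, lay it flat on the open bench and let go. Then take it again by its brass hub, slide its grip in under the shelf behind the vise, and seat the D-shaped bore on the flatted spindle standing in the vise, fully home on the brass collar, and let go. Leave everything else where it lies.

Things in the scene. Friction and masses are not known exactly. Their poses are not given: they have to be found in the camera images.
- lever: Loose hand lever, 187 mm long, 0.5 kg, lying flat: square brass hub 54 x 54 mm, 30 mm high, with an upright D-shaped through bore, then a steel bar (20 mm wide) and a dark flat-sided juniper grip. Origin: on the bore axis at the hub's underside; x along the bar to the grip (end at x = 160 mm), z up. At the start the hub is hidden under the rack's board and only the grip sticks out.
- lever_grip (a point): Where the lever's juniper grip can first be taken: at lever x = 125 mm, 15 mm above the underside. The grip is 26 mm wide, 30 mm high and runs from x = 76 to 160 mm, level with the hub's underside and top. Centre of mass: about 15 mm from the bore axis towards the grip.
- lever_hub (a point): Centre of the lever's brass hub, on the bore axis, 15 mm above the underside. Bore diameter 30.4 mm; its flat is on the grip's side (lever +x), 9.7 mm from the axis.
- spindle: Fixed upright steel D shaft, 28 mm diameter, 36 mm tall above the collar, top edge chamfered 3 mm. Origin: on its axis at the top face of the brass collar, 85 mm above the bench, where the hub's underside ends. Its flat is on its +x side, 8.5 mm from the axis, so a seated lever has its x along the spindle's x, its grip under the vise's shelf. 1.2 mm of play all round.
- vise: Fixed green vise. Origin: on the bench under the spindle axis; x points to the shelf behind, z up. Base plate x = -105 to 95 mm, 120 mm wide; jaws 100 mm wide, 60 mm high, x = -59 to 59; brass collar 44 mm diameter, top 85 mm high; screw to x = -149 with a sliding bar handle (y = -53 to 83, top 44 mm high). Body and shelf turn together.
- vise_shelf (a point): Middle of the front edge of the grey wire shelf behind the vise, at its underside: vise x = 80 mm, 185 mm above the bench. The shelf is 200 mm wide, of bars and rods 30 mm apart, its top 197 mm high, bare, and reaches to x = 212 mm, where two posts (x = 200 to 212, at y = +-94 mm) carry it; below it is open except for a foot 12 mm high.
- rack: Fixed plywood rack, open in front. Origin: on the bench 100 mm in front of the middle of its open edge; x points into the rack, z up. Board x = 100 to 270 mm, y = -131 to 131, underside 75, top 89 mm high; side walls 12 mm thick at y = +-125, back wall at x = 264. Stock on the board's back part (x over 195) up to 144 mm high.
- dome: Loose hammered copper dome with a stub on top, 100 mm diameter, 64 mm high. Origin: centre of its underside. Not to be moved.
- knob: Loose carved juniper knob, 52 mm diameter, 64 mm high, standing. Origin: centre of its underside. Not to be moved.
- bush: Loose spare brass collar, 60 mm outside diameter, 36 mm bore, 35 mm high. Origin: centre of its underside. Not to be moved.
- tin: Loose aluminium can, 56 mm diameter, 80 mm high, standing. Origin: centre of its underside. Not to be moved.
- pin: Loose iron center pin with two square collars and a pointed tip, 118 mm long, 20 mm high, lying along its x (from -52 to 66 mm) across the way in front of the lever's grip. Origin: on the bench under its middle. Not to be moved.
- hammer: Loose hammer lying along its x, about 260 mm long, under 100 mm across its head, under 40 mm high. Origin: under its middle. Not to be moved.
- brush: Loose bench brush lying along its x, about 220 mm long, under 50 mm wide, under 40 mm high. Origin: under its middle. Not to be moved.
Mind the look-alikes: they are no part of the job. Leave any red look-alike of the lever alone.

How it is judged:
On the way, in this order (a step that is already met when the one before it is completed fails the run):
1. the lever lies flat on the bench, its hub out from under the rack, let go ((x of lever_hub in the frame of rack below 0.075 m or y of lever_hub in the frame of rack below -0.15 m or y of lever_hub in the frame of rack above 0.15 m) and height (world z) of lever below 0.006 m and angle between lever's own z axis and vertical below 0.06 rad and contact force between the fingers and lever below 0.3 N and linear speed of lever below 0.03 m/s), for 0.2 s.
2. the lever is lifted, held by its hub (distance between the grasp point and lever_hub below 0.045 m and height (world z) of lever above 0.06 m and contact force between the fingers and lever above 1 N), for 0.2 s.
At the end, for the whole second after the job is handed in: The lever's hub sits on the collar: its bore axis within 4 mm of the spindle axis, its underside less than 4 mm above the collar, its grip along the spindle's flat direction within 0.17 rad, tilted less than 0.07 rad, at rest and released; every other loose thing within 30 mm of where it began (horizontal distance between lever and spindle below 0.004 m and z of lever in the frame of spindle below 0.004 m and angle between the x axis of lever and the x axis of spindle, either way round below 0.17 rad and angle between lever's own z axis and vertical below 0.07 rad and linear speed of lever below 0.02 m/s and angular speed of lever below 0.15 rad/s and distance of each of dome, knob, bush, tin, pin, hammer, brush from where it was at the start of the episode below 0.03 m); the robot touches nothing.
It fails at once if a bystander (dome, knob, spare collar, can, pin, hammer, brush) is moved by more than 30 mm (distance of any of dome, knob, bush, tin, pin, hammer, brush from where it was at the start of the episode above 0.03 m).
It also fails if it takes over 72 s, if anything falls off the work surface, if the arm or the gripper's body presses on something with over 40 N, if the wrist force passes 120 N, or if a joint passes its speed limit or range.

## Working session

There is one attempt and no reset: what is moved stays moved. The work goes in short steps, Python scripts to look and compute and a tool call to move; the robot and the scene stay as the last step left them, time stands still between calls to the robot, and variables do not carry over. Pictures are saved under pics/ and viewed, and the job is handed in when it is done.

Besides the shell and the picture viewer there is one more tool, called as name(argument=value, ...) on one line, values as JSON. send_rows: Moves the arm, as the interface text tells. Its arguments: {"type":"object","properties":{"rows":{"type":"array","items":{"type":"number"}}},"required":["rows"]}

```bash
ls; mkdir -p pics; python3 - <<'E'
from bench import *
import cv2,json,numpy as np
o=get_obs();print({k:np.round(v,3).tolist() for k,v in o.items()})
for n in("side","top"):
    s=snapshot(n);cv2.imwrite(f"pics/{n}0.png",s["color"][:,:,::-1])
    np.savez(f"{n}0.npz",**s)
    R=cv2.Rodrigues(np.array(s["rvec"],float))[0];print(n,np.round(-R.T@np.array(s["tvec"]).ravel(),3),np.round(s["intrinsics"],1).tolist(),np.round(R[2],2))
E
```

```text
pics
{'time': 0.0, 'joint_positions': [-1.306, 0.088, 1.372, -0.0, 1.684, -0.103], 'qvel': [-0.001, 0.001, -0.0, -0.0, -0.001, -0.001], 'joint_torque': [-0.003, -34.019, -30.243, 0.072, 0.033, -0.0], 'tool_pos': [0.198, -0.513, 0.204], 'ee_rot': [-3.141, 0.002, -1.203], 'wrist_force': [0.011, 0.01, 0.033], 'wrist_torque': [0.02, -0.017, 0.006], 'width': 0.094}
side [0.262 1.037 0.707] [[399.8, 0.0, 280.6], [0.0, 399.8, 211.1], [0.0, 0.0, 1.0]] [ 0.15 -0.86 -0.48]
top [0.254 0.013 1.704] [[499.6, 0.0, 286.3], [0.0, 499.6, 205.4], [0.0, 0.0, 1.0]] [ 0.12 -0.02 -0.99]
```

View pics/side0.png

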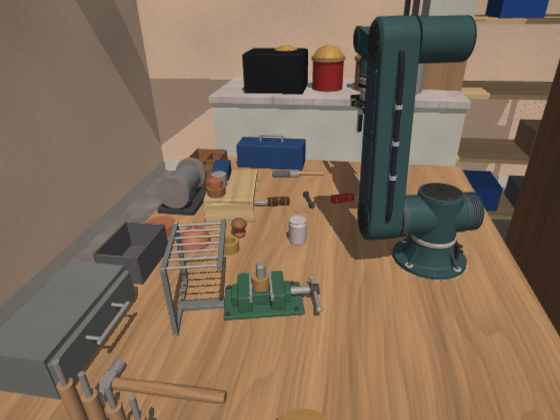

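View pics/top0.png

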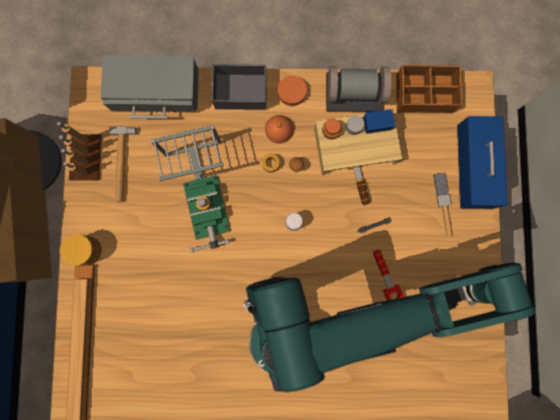

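The side view shows the vise at about (262,285), the shelf at (197,260), the rack at (230,190) and the grip at (278,201). In the top view the vise is at (207,205), the rack at (360,140), the grip at (363,190) and the pin at (375,225). I'll zoom in on these.

```bash
python3 - <<'E'
import cv2
t=cv2.imread("pics/top0.png");s=cv2.imread("pics/side0.png")
def z(im,x,y,w,h,f,n):
    c=cv2.resize(im[y:y+h,x:x+w],None,fx=f,fy=f,interpolation=cv2.INTER_CUBIC);cv2.imwrite(n,c)
z(t,145,120,110,140,4,"pics/tv.png");z(t,300,100,120,145,4,"pics/tr.png");z(s,150,160,200,160,4,"pics/sz.png")
E
```

```text
(no output)
```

View pics/tv.png

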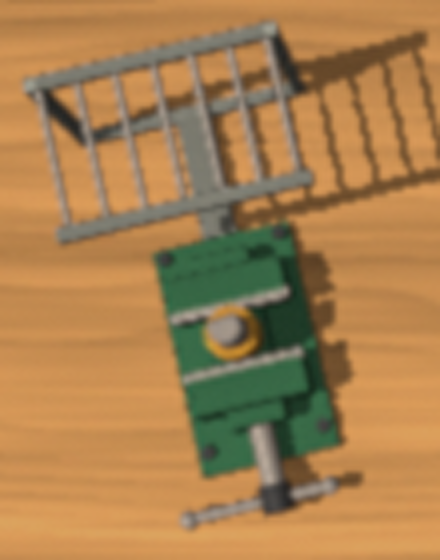

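View pics/tr.png

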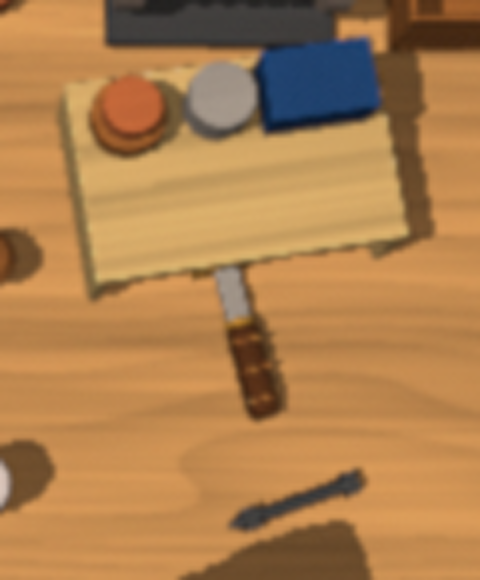

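View pics/sz.png

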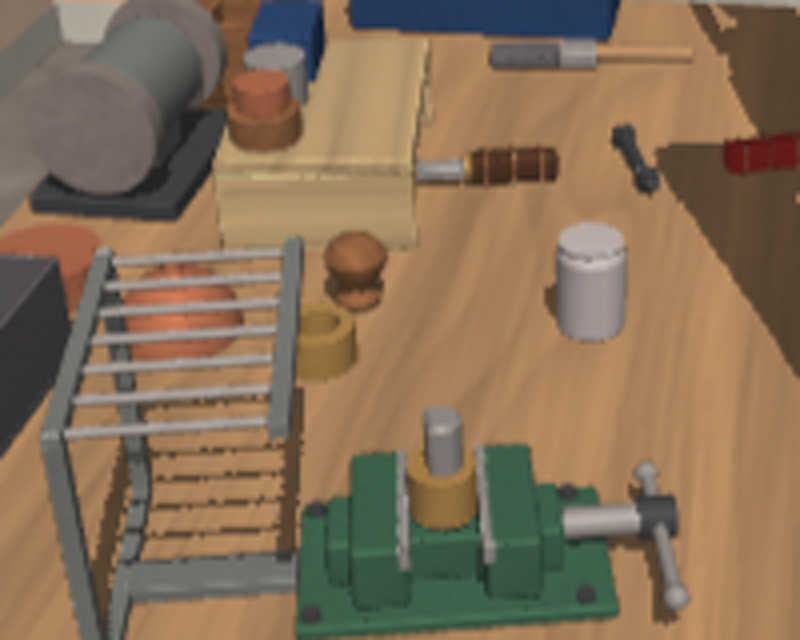

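```bash
cat > h.py <<'E'
import numpy as np,cv2
def cam(s):
    R=cv2.Rodrigues(np.array(s["rvec"],float))[0];return np.array(s["intrinsics"],float),R,np.array(s["tvec"],float).ravel()
def ray(s,uv):
    K,R,t=cam(s);d=R.T@np.linalg.solve(K,[uv[0],uv[1],1.]);return -R.T@t,d/np.linalg.norm(d)
def onz(s,uv,z):
    c,d=ray(s,uv);return c+d*(z-c[2])/d[2]
def tri(s1,p1,s2,p2):
    a,d=ray(s1,p1);b,e=ray(s2,p2);A=np.stack([d,-e],1);x=np.linalg.lstsq(A,b-a,rcond=None)[0]
    P,Q=a+d*x[0],b+e*x[1];return (P+Q)/2,np.linalg.norm(P-Q)
def proj(s,P):
    K,R,t=cam(s);return cv2.projectPoints(np.array(P,float).reshape(-1,3),np.array(s["rvec"],float),np.array(s["tvec"],float),K,None)[0].reshape(-1,2)
def crop(s,x,y,w,h,f,n):
    cv2.imwrite(n,cv2.resize(s["color"][y:y+h,x:x+w,::-1],None,fx=f,fy=f,interpolation=cv2.INTER_CUBIC))
E
python3 - <<'E'
from h import *
T=dict(np.load("top0.npz"));S=dict(np.load("side0.npz"))
f=lambda o,p,k=4:(o[0]+(p[0]+.5)/k-.5,o[1]+(p[1]+.5)/k-.5)
tv=(145,120);tr=(300,100);sz=(150,160)
P=lambda n,v:print(n,np.round(v,4))
print("shelf corners z.197")
sh=[onz(T,f(tv,p),.197) for p in[(25,85),(270,25),(312,178),(60,242)]]
for q in sh:P("",q)
print([np.linalg.norm(sh[i]-sh[(i+1)%4]).round(4) for i in range(4)])
d=(sh[0]+sh[1]-sh[2]-sh[3])[:2];e=(sh[0]+sh[3]-sh[1]-sh[2])[:2];print("yaw vise",np.arctan2(d[1],d[0]),np.arctan2(e[1],e[0])-np.pi/2)
P("shelf front mid",(sh[2]+sh[3])/2)
P("spindle top",onz(T,f(tv,(228,331)),.121))
bp=[onz(T,f(tv,p),.014) for p in[(153,255),(290,222),(342,440),(203,475)]]
for q in bp:P("base",q)
print([np.linalg.norm(bp[i]-bp[(i+1)%4]).round(4) for i in range(4)])
P("base c",sum(bp)/4)
P("tri spindle top",tri(T,f(tv,(228,331)),S,f(sz,(443,413)))[0])
print("rack")
rk=[onz(T,f(tr,p),.089) for p in[(66,85),(93,284),(410,237)]]
for q in rk:P("",q)
print(np.linalg.norm(rk[0]-rk[1]),np.linalg.norm(rk[2]-rk[1]))
e=(rk[1]-rk[2])[:2];yaw=np.arctan2(e[1],e[0])-np.pi/2;P("yaw",yaw);m=(rk[1]+rk[2])/2;o=m-.1*np.array([np.cos(yaw),np.sin(yaw),0]);P("rack o",o)
# grip
for a in[(T,tr,[(238,322),(264,413),(231,268)]),]:
    for p in a[2]:P("lever",onz(T,f(tr,p),.03))
g=[onz(T,f(tr,p),.03) for p in[(238,322),(264,408)]];v=(g[0]-g[1]);print("lever->hub yaw",np.arctan2(v[1],v[0]),np.linalg.norm(v))
P("pin",onz(T,f(tr,(235,522)),.01));P("pin",onz(T,f(tr,(360,482)),.01))
for n,uv,z in[("tin",(293,221),.08),("knob",(296,164),.06),("bush",(271,163),.035),("dome",(279,128),.05),("redgrip",(379,257),.03),("redhub",(395,291),.03)]:P(n,onz(T,uv,z))
E
```

```text
shelf corners z.197
 [0.6279 0.4074 0.197 ]
 [0.6771 0.2208 0.197 ]
 [0.5573 0.1859 0.197 ]
 [0.506  0.3763 0.197 ]
[np.float64(0.193), np.float64(0.1248), np.float64(0.1972), np.float64(0.1258)]
yaw vise 0.26642231377497183 0.2605258377215791
shelf front mid [0.5317 0.2811 0.197 ]
spindle top [0.4481 0.2588 0.121 ]
base [0.5261 0.3409 0.014 ]
base [0.5557 0.2249 0.014 ]
base [0.3692 0.1769 0.014 ]
base [0.3389 0.2933 0.014 ]
[np.float64(0.1197), np.float64(0.1926), np.float64(0.1203), np.float64(0.1932)]
base c [0.4475 0.259  0.014 ]
tri spindle top [0.4496 0.259  0.1215]
rack
 [ 0.7282 -0.109   0.089 ]
 [ 0.5603 -0.131   0.089 ]
 [ 0.6021 -0.3934  0.089 ]
0.16924133508174377 0.2656819232715065
yaw 0.1579
rack o [ 0.4825 -0.2779  0.089 ]
lever [ 0.5398 -0.2598  0.03  ]
lever [ 0.462  -0.2809  0.03  ]
lever [ 0.5865 -0.2543  0.03  ]
lever->hub yaw 0.2809759503576201 0.07658952868884056
pin [ 0.3708 -0.2585  0.01  ]
pin [ 0.4057 -0.3659  0.01  ]
tin [ 0.3943 -0.0338  0.08  ]
knob [ 0.5876 -0.0436  0.06  ]
bush [0.5953 0.0405 0.035 ]
dome [0.7134 0.0143 0.05  ]
redgrip [ 0.2799 -0.3235  0.03  ]
redhub [ 0.1679 -0.375   0.03  ]
```

```bash
python3 - <<'E'
from h import *
T=dict(np.load("top0.npz"))
c=T["color"];hsv=cv2.cvtColor(c,cv2.COLOR_RGB2HSV)
# brown dark grip
m=np.zeros(c.shape[:2],np.uint8);m[172:210,350:375]=255
for y in range(164,208,2):print(y,[tuple(int(k) for k in c[y,x]) for x in range(352,373,2)])
E
```

```text
164 [(216, 173, 106), (218, 176, 108), (218, 177, 108), (210, 171, 105), (199, 165, 102), (194, 162, 100), (188, 155, 94), (154, 122, 74), (155, 119, 70), (161, 122, 72), (171, 124, 72)]
166 [(172, 137, 81), (145, 117, 72), (134, 113, 80), (121, 102, 79), (89, 66, 38), (141, 99, 55), (192, 136, 79), (197, 139, 81), (207, 147, 85), (210, 148, 86), (209, 148, 86)]
168 [(123, 88, 49), (157, 140, 125), (158, 145, 132), (160, 147, 136), (122, 96, 73), (203, 144, 83), (213, 150, 87), (213, 150, 87), (212, 150, 86), (213, 151, 87), (212, 150, 86)]
170 [(211, 149, 86), (157, 132, 111), (160, 147, 135), (159, 146, 134), (122, 100, 82), (191, 135, 76), (211, 150, 86), (206, 145, 83), (204, 145, 83), (205, 145, 84), (205, 145, 84)]
172 [(202, 142, 82), (165, 131, 101), (161, 149, 137), (159, 146, 134), (145, 130, 117), (134, 94, 53), (200, 142, 81), (202, 143, 83), (203, 143, 82), (203, 143, 83), (203, 144, 83)]
174 [(205, 145, 83), (184, 134, 87), (155, 143, 131), (159, 146, 133), (148, 134, 122), (111, 80, 49), (194, 137, 78), (204, 143, 83), (203, 144, 83), (203, 144, 83), (204, 145, 84)]
17
[... 2090 characters left out ...]
(181, 128, 73), (185, 131, 75), (186, 132, 76), (187, 133, 76), (163, 114, 64), (112, 77, 44), (113, 67, 33), (104, 62, 30), (78, 45, 23), (101, 71, 40), (185, 131, 76)]
202 [(182, 128, 74), (184, 130, 75), (184, 130, 75), (184, 131, 74), (173, 122, 69), (81, 50, 26), (84, 46, 23), (81, 45, 22), (78, 46, 25), (125, 87, 50), (180, 126, 74)]
204 [(193, 137, 79), (194, 137, 79), (194, 137, 77), (195, 138, 78), (195, 138, 78), (144, 100, 57), (95, 63, 34), (127, 88, 50), (167, 117, 67), (196, 139, 81), (196, 140, 81)]
206 [(203, 144, 82), (204, 145, 84), (205, 145, 84), (204, 145, 83), (206, 145, 84), (205, 144, 82), (198, 140, 80), (203, 143, 82), (204, 144, 84), (203, 143, 83), (199, 141, 81)]
```

```bash
python3 - <<'E'
from h import *
T=dict(np.load("top0.npz"))
g=T["color"].astype(float)
def edges(ch,rows,thr,x0,x1):
    L=[];R=[]
    for y in rows:
        r=ch[y];
        xs=[x for x in range(x0,x1) if r[x]>=thr>r[x+1]];xe=[x for x in range(x0,x1) if r[x]<thr<=r[x+1]]
        a=xs[0];b=xe[-1];L.append((a+(r[a]-thr)/(r[a]-r[a+1]),y));R.append((b+(thr-r[b])/(r[b+1]-r[b]),y))
    return np.array(L),np.array(R)
red=g[:,:,0];L,R=edges(red,range(182,203),135,350,373)
# bar by saturation r-b
sat=g[:,:,0]-g[:,:,2];Lb,Rb=edges(sat,range(168,178),60,349,368)
for n,E,z in[("gripL z0",L,0.),("gripL z.03",L,.03),("barL",Lb,.025)]:
    W=np.array([onz(T,p,z) for p in E]);vx,vy,x0,y0=cv2.fitLine(W[:,:2].astype(np.float32),cv2.DIST_HUBER,0,.01,.01).ravel()
    print(n,np.arctan2(vy,vx),x0,y0,np.round(W[[0,-1]],4).tolist())
print(np.round(Lb[:,0],1),np.round(Rb[:,0],1),np.round(R[:,0],1))
E
```

```text
gripL z0 0.2466719 0.5114121 -0.25935328 [[0.5383, -0.2541, 0.0], [0.4686, -0.2699, 0.0]]
gripL z.03 0.24667561 0.5068737 -0.25455102 [[0.5333, -0.2494, 0.03], [0.4648, -0.2649, 0.03]]
barL 0.2683644 0.56695586 -0.24428162 [[0.5825, -0.2389, 0.025], [0.5514, -0.2485, 0.025]]
[352.7 353.4 353.8 354.  354.1 354.4 354.7 355.  355.3 355.6] [360.3 360.4 360.5 361.  361.4 361.7 361.9 362.1 362.3 362.5] [366.4 367.4 367.2 367.3 368.  368.2 368.1 368.2 369.  368.8 368.9 369.6
 370.1 370.2 370.6 370.8 370.9 370.9 370.9 370.9 370.4]
```

send_rows(rows=[40,32,0,0,0,-1.1,0.6,40,32,0,0,0,-1.1,0.6,40,32,0,0,0,-1.1,0.6,40,32,0,0,0,-1.1,0.6,40,32,0,0,0,-1.1,0.6,40,32,0,0,0,-1.2,0.6,40,32,0,0,0,0,0.6,18,13,0,0,0,0,0.6])

```text
time: 1.1
tool_pos: [0.4973, -0.2739, 0.2047]
ee_rot: [3.141, 0.001, -1.317]
wrist_force: [-0.8, -0.4, 0.1]
width: 0.0563
```

```bash
cat > look.py <<'E'
from bench import *
from h import *
import sys
def go(tag,crops):
    o=get_obs();print({k:np.round(o[k],4).tolist() for k in("time","joint_positions","tool_pos","ee_rot","wrist_force","width")})
    for n in("side","top"):
        if n in crops:
            s=snapshot(n);np.savez(f"{n}_{tag}.npz",**s);crop(s,*crops[n],f"pics/{n}_{tag}.png")
E
python3 - <<'E'
from look import *
go("a",{"side":(150,120,260,200,3),"top":(280,90,220,180,3)})
E
```

```text
{'time': 1.1, 'joint_positions': [-0.6037, 0.128, 1.3277, 0.0005, 1.6873, 0.7132], 'tool_pos': [0.4973, -0.2739, 0.2047], 'ee_rot': [3.1411, 0.0013, -1.3168], 'wrist_force': [-0.7562, -0.3922, 0.0806], 'width': 0.0563}
```

View pics/side_a.png

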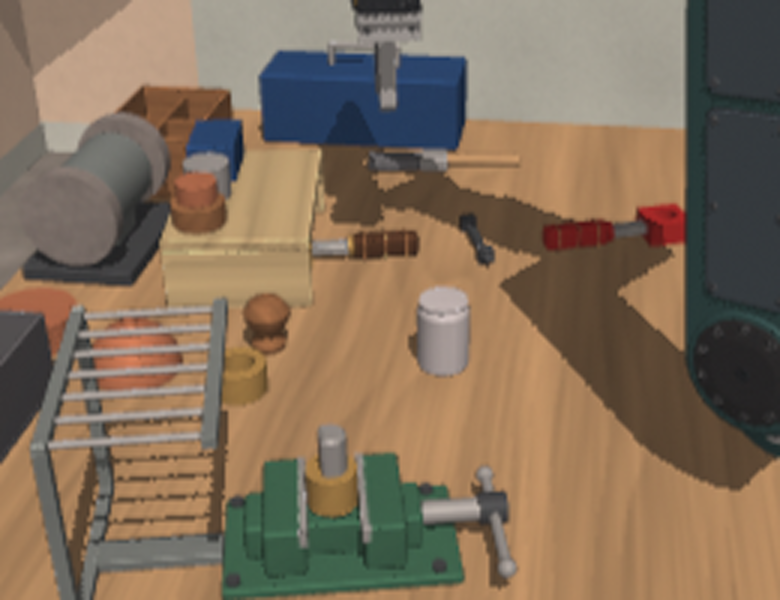

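View pics/top_a.png

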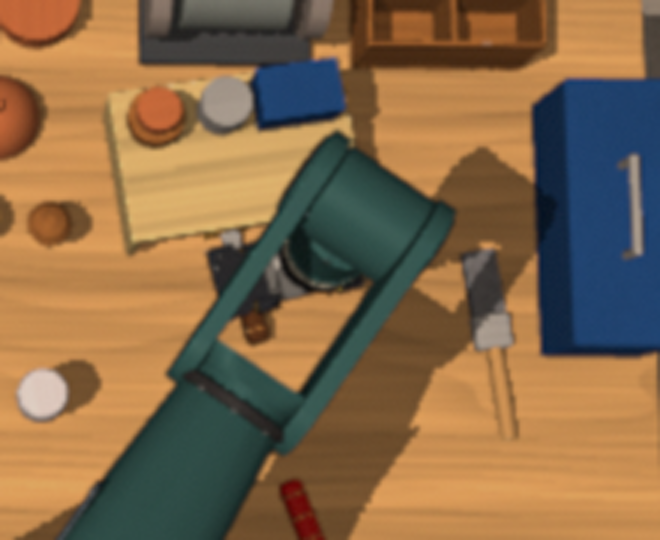

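The tool is above the grip. In the side picture the grip runs from (352,244) to (418,243) in the crop and the fingers hang over it. I'll cross-check the grip position from the side view.

```bash
python3 - <<'E'
from h import *
S=dict(np.load("side_a.npz"));f=lambda p:(150+(p[0]+.5)/3-.5,120+(p[1]+.5)/3-.5)
for p,z in[((418,254),.002),((418,231),.03),((355,258),.0),((353,233),.03),((385,257),0.),((385,231),.03)]:print(p,onz(S,f(p),z).round(4))
print(proj(S,[[.498,-.274,.204]]))
E
```

```text
(418, 254) [ 0.4592 -0.2767  0.002 ]
(418, 231) [ 0.4602 -0.2851  0.03  ]
(355, 258) [ 0.5364 -0.2596  0.    ]
(353, 233) [ 0.5398 -0.2692  0.03  ]
(385, 257) [ 0.4996 -0.2671  0.    ]
(385, 231) [ 0.5011 -0.2798  0.03  ]
[[277.57637427 153.3838198 ]]
```

send_rows(rows=[-2,-1,-35,0,0,0,0.7,0,0,-35,0,0,0,0.7,0,0,-35,0,0,0,0.7,0,0,-35,0,0,0,0.7,0,0,-30,0,0,0,0.7,0,0,-20,0,0,0,0.7,0,0,-8,0,0,0,0.7,0,0,0,0,0,0,0.7])

```text
time: 2.2
tool_pos: [0.493, -0.2777, 0.0072]
ee_rot: [3.141, 0.0, -1.321]
wrist_force: [-0.3, -1.2, 0.7]
width: 0.066
```

send_rows(rows=[0,0,0,0,0,0,0,0,0,0,0,0,0,0,0,0,0,0,0,0,0,0,0,0,0,0,0,0,0,0,0,0,0,0,0,0,0,0,0,0,0,0,0,0,0,0,0,0,0,0,0,0,0,0,0,0])

```text
time: 3.2
tool_pos: [0.4939, -0.2773, 0.0077]
ee_rot: [-3.141, -0.0, -1.32]
wrist_force: [-0.1, 0.4, 1.1]
width: 0.026
```

send_rows(rows=[-4,1,0,0,0,0,0,-7,2,0,0,0,0,0,-8,4,0,0,0,-1,0,-8,5,0,0,0,-1,0,-8,6,0,0,0,-1,0,-8,7,0,0,0,-1.3,0,-8,8,0,0,0,-1.5,0,-8,8,0,0,0,-1.5,0])

```text
time: 4.2
tool_pos: [0.4344, -0.2358, 0.0077]
ee_rot: [-3.141, -0.001, -1.449]
wrist_force: [3.6, -2.0, 3.0]
width: 0.0256
```

```bash
python3 - <<'E'
from look import *
go("b",{"side":(150,120,260,200,3)})
E
```

```text
{'time': 4.2, 'joint_positions': [-0.6121, 0.0929, 1.7721, -0.0002, 1.2759, 0.8371], 'tool_pos': [0.4344, -0.2358, 0.0077], 'ee_rot': [-3.1412, -0.0006, -1.4491], 'wrist_force': [3.602, -1.9665, 2.9893], 'width': 0.0256}
```

View pics/side_b.png

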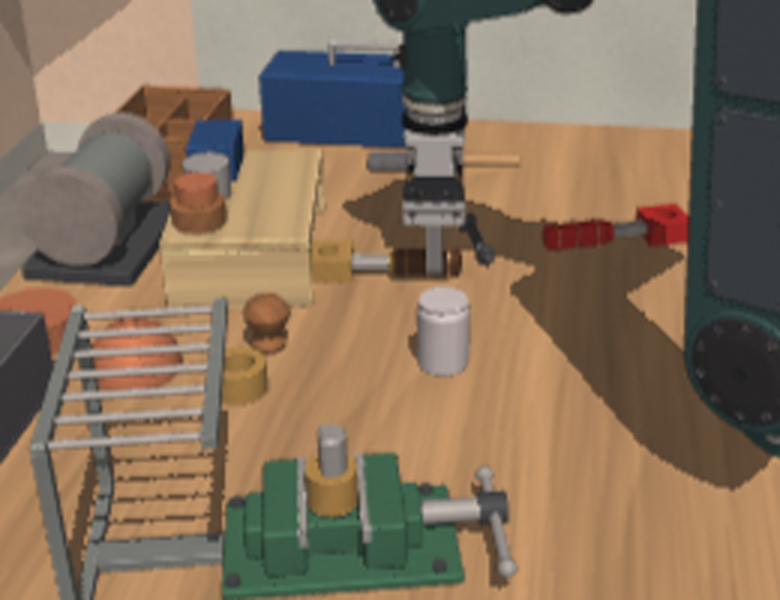

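The hub is now showing at the rack's edge, at (332,258) in the crop. I'll keep drawing it out.

send_rows(rows=[-7,7,0,0,0,-1.2,0,-7,7,0,0,0,-1.2,0,-7,7,0,0,0,-1.2,0,-7,7,0,0,0,-1.2,0,-7,7,0,0,0,-1.2,0,-7,7,0,0,0,-1,0,-6,3,0,0,0,0,0,0,0,0,0,0,0,0])

```text
time: 5.25
tool_pos: [0.3859, -0.1905, 0.0077]
ee_rot: [3.14, 0.001, -1.569]
wrist_force: [0.7, 1.1, 5.9]
width: 0.026
```

send_rows(rows=[0,0,0,0,0,0,0.6,0,0,0,0,0,0,0.6,0,0,0,0,0,0,0.6,0,0,0,0,0,0,0.6,0,0,0,0,0,0,0.6,0,0,0,0,0,0,0.6,0,0,0,0,0,0,0.6,0,0,0,0,0,0,0.6])

```text
time: 6.25
tool_pos: [0.3868, -0.1912, 0.0075]
ee_rot: [-3.142, -0.0, -1.569]
wrist_force: [-0.4, -0.5, -0.3]
width: 0.0558
```

send_rows(rows=[0,0,20,0,0,0,0.7,0,0,30,0,0,0,0.8,0,0,30,0,0,0,1,-20,0,30,0,0,0,1,-40,0,30,0,0,0,1,-40,0,20,0,0,0,1,0,0,0,0,0,0,1,0,0,0,0,0,0,1])

```text
time: 7.25
tool_pos: [0.287, -0.1912, 0.1671]
ee_rot: [-3.141, 0.0, -1.57]
wrist_force: [-0.1, 0.5, -0.7]
width: 0.0941
```

```bash
python3 - <<'E'
from look import *
go("c",{"side":(150,120,260,200,3),"top":(280,90,220,180,3)})
E
```

```text
{'time': 7.25, 'joint_positions': [-0.7528, -0.3814, 1.8547, 0.0003, 1.668, 0.8171], 'tool_pos': [0.287, -0.1912, 0.1671], 'ee_rot': [-3.1412, 0.0001, -1.5699], 'wrist_force': [-0.0911, 0.5273, -0.6542], 'width': 0.0941}
```

View pics/side_c.png

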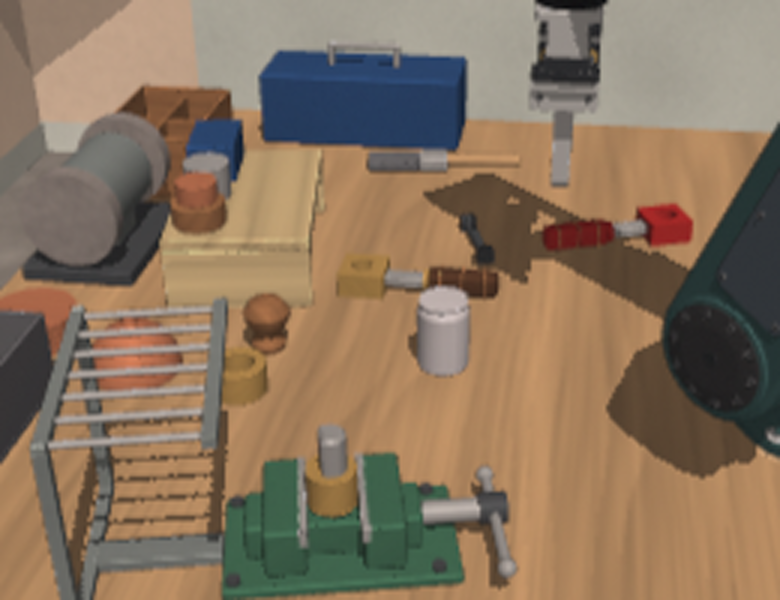

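View pics/top_c.png

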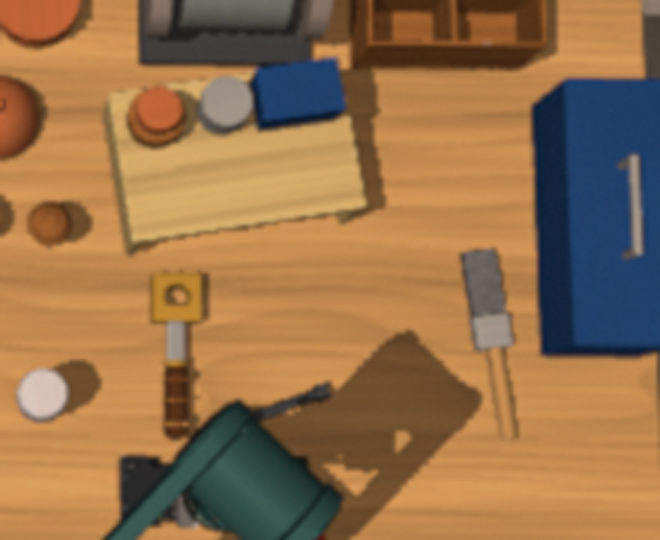

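The lever lies flat with its hub at (178,297) in the top crop, the grip pointing down to (177,435), and the hub clear of the board edge. Next I measure it.

```bash
python3 - <<'E'
from h import *
T=dict(np.load("top_c.npz"));S=dict(np.load("side_c.npz"))
c=T["color"];h=cv2.cvtColor(c,cv2.COLOR_RGB2HSV)
print(c[183,333],h[183,333],c[187,325],h[187,325])
m=cv2.inRange(h,(15,140,90),(30,255,255));
def blob(m,x,y,w,hh):
    k=np.zeros_like(m);k[y:y+hh,x:x+w]=m[y:y+hh,x:x+w];n,l,st,ce=cv2.connectedComponentsWithStats(k);i=1+np.argmax(st[1:,4]);return (l==i).astype(np.uint8),st[i],ce[i]
for thr in(0,):
    lab=cv2.cvtColor(c,cv2.COLOR_RGB2LAB)
    # sat diff of brass vs wood
    print(np.round([[int(v) for v in c[188,x]] for x in range(326,352)]).tolist())
    print([[int(v) for v in c[y,334]] for y in range(176,202)])
E
```

```text
[189 133  48] [ 18 190 189] [188 133  76] [ 15 152 188]
[[199, 140, 80], [200, 141, 82], [199, 141, 83], [184, 129, 73], [154, 107, 50], [169, 118, 43], [186, 131, 47], [185, 130, 49], [161, 113, 46], [120, 84, 44], [108, 76, 44], [135, 94, 56], [180, 127, 74], [200, 141, 81], [200, 141, 81], [179, 126, 70], [143, 100, 46], [154, 108, 41], [183, 128, 46], [188, 132, 49], [170, 120, 47], [121, 86, 43], [104, 73, 43], [135, 95, 54], [182, 128, 74], [190, 134, 77]]
[[197, 139, 81], [197, 140, 81], [197, 140, 80], [186, 132, 76], [169, 118, 63], [169, 119, 48], [183, 129, 47], [189, 134, 49], [189, 134, 49], [183, 129, 46], [172, 121, 43], [166, 117, 45], [161, 113, 46], [165, 116, 48], [174, 122, 47], [183, 129, 48], [190, 135, 48], [191, 135, 48], [192, 136, 48], [193, 136, 49], [175, 123, 44], [141, 100, 51], [170, 121, 73], [185, 133, 80], [186, 133, 80], [185, 132, 80]]
```

```bash
cat >> h.py <<'E'
def hub_outline(s,roi,thr=.32):
    c=s["color"].astype(np.float32);x,y,w,h=roi
    r=cv2.resize((c[...,2]/(c[...,0]+1))[y:y+h,x:x+w],None,fx=4,fy=4,interpolation=cv2.INTER_CUBIC)
    v=cv2.resize(c[...,0][y:y+h,x:x+w],None,fx=4,fy=4,interpolation=cv2.INTER_CUBIC)
    m=((r<thr)&(v>110)).astype(np.uint8)
    n,l,st,ce=cv2.connectedComponentsWithStats(m);i=1+np.argmax(st[1:,4]);cs,_=cv2.findContours((l==i).astype(np.uint8),cv2.RETR_EXTERNAL,cv2.CHAIN_APPROX_NONE)
    k=max(cs,key=cv2.contourArea);b=cv2.minAreaRect(k);box=cv2.boxPoints(b)
    f=lambda p:np.array([x,y])+(np.array(p)+.5)/4-.5
    return f(box),f(b[0]),k
E
python3 - <<'E'
from h import *
T=dict(np.load("top_c.npz"))
box,ce,k=hub_outline(T,(322,172,36,40))
print(box,ce);W=np.array([onz(T,p,.03) for p in box]);print(W.round(4),[np.linalg.norm(W[i]-W[(i+1)%4]).round(4) for i in range(4)],W.mean(0).round(4))
g=T["color"].astype(float)[...,0]
# grip rows
for y in range(212,236,3):
    print(y,[int(v) for v in g[y,330:348]])
E
```

```text
[[329.875 180.625]
 [346.875 180.625]
 [346.875 197.375]
 [329.875 197.375]] [338.375 189.   ]
[[ 0.5372 -0.16    0.03  ]
 [ 0.5377 -0.218   0.03  ]
 [ 0.4802 -0.2175  0.03  ]
 [ 0.4798 -0.1598  0.03  ]] [np.float64(0.0579), np.float64(0.0575), np.float64(0.0577), np.float64(0.0575)] [ 0.5088 -0.1888  0.03  ]
212 [201, 201, 203, 200, 177, 121, 102, 109, 110, 101, 89, 78, 83, 108, 139, 183, 197, 195]
215 [203, 203, 203, 194, 155, 97, 90, 97, 97, 93, 88, 79, 84, 100, 106, 114, 149, 181]
218 [209, 211, 210, 199, 154, 90, 78, 84, 84, 80, 73, 65, 74, 109, 146, 189, 195, 190]
221 [206, 206, 206, 195, 155, 93, 80, 88, 87, 82, 78, 68, 76, 107, 141, 181, 195, 202]
224 [202, 203, 202, 190, 145, 89, 87, 100, 97, 91, 84, 75, 80, 107, 145, 193, 204, 202]
227 [207, 208, 207, 196, 155, 92, 77, 88, 88, 85, 79, 70, 74, 104, 134, 174, 191, 193]
230 [192, 192, 192, 183, 148, 115, 117, 118, 116, 110, 109, 115, 110, 103, 104, 116, 145, 156]
233 [197, 197, 197, 184, 143, 85, 77, 86, 87, 84, 79, 71, 76, 95, 91, 67, 47, 32]
```

send_rows(rows=[37,0,0,0,0,0,1,38,0,0,0,0,0,1,38,0,0,0,0,0,1,38,0,0,0,0,0,1,38,0,-20,0,0,0,1,35,0,-40,0,0,0,1,0,0,-40,0,0,0,1,0,0,0,0,0,0,1])

```text
time: 8.35
tool_pos: [0.5081, -0.1889, 0.0617]
ee_rot: [3.131, 0.005, -1.568]
wrist_force: [0.1, 1.2, -0.4]
width: 0.0938
```

send_rows(rows=[0,0,-30,0,0,0,1,0,0,-22,0,0,0,1,0,0,-10,0,0,0,1,0,0,0,0,0,0,0,0,0,0,0,0,0,0,0,0,0,0,0,0,0,0,0,0,0,0,0,0,0,0,0,0,0,0,0])

```text
time: 9.35
tool_pos: [0.5111, -0.191, 0.0061]
ee_rot: [-3.141, 0.0, -1.57]
wrist_force: [-0.1, 2.2, 2.8]
width: 0.054
```

```bash
python3 - <<'E'
from look import *
go("d",{"side":(190,140,130,100,6)})
E
```

```text
{'time': 9.35, 'joint_positions': [-0.462, 0.2026, 1.6499, 0.0008, 1.2884, 1.1075], 'tool_pos': [0.5111, -0.191, 0.0061], 'ee_rot': [-3.1407, 0.0004, -1.5697], 'wrist_force': [-0.0521, 2.1952, 2.8149], 'width': 0.054}
```

View pics/side_d.png

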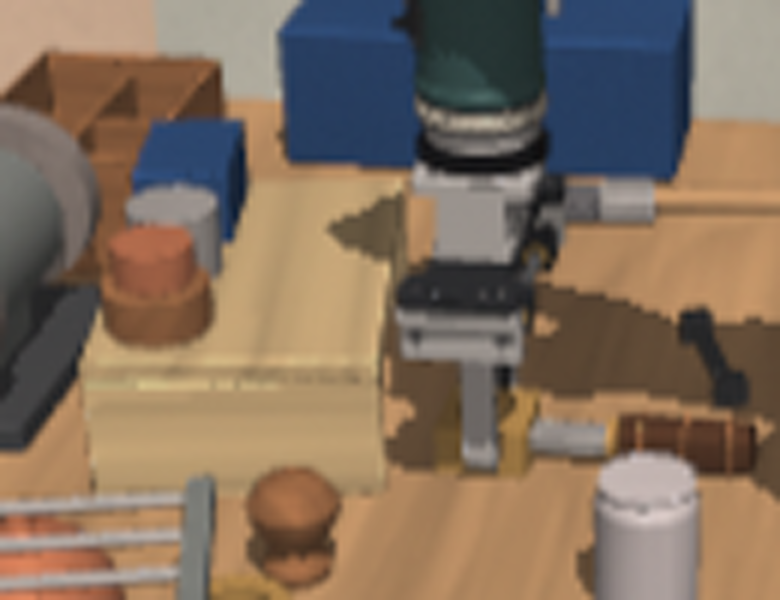

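The grip is centred on the hub, with an opening of 54 mm. I lift next.

send_rows(rows=[0,0,10,0,0,0,0,0,0,25,0,0,0,0,0,0,35,0,0,0,0,0,0,35,0,0,0,0,0,0,35,0,0,0,0,0,0,35,0,0,0,0,0,0,35,0,0,0,0,0,0,30,0,0,0,0])

```text
time: 10.4
tool_pos: [0.5101, -0.1912, 0.2459]
ee_rot: [3.14, 0.0, -1.57]
wrist_force: [-0.4, 0.2, -5.2]
width: 0.0538
```

send_rows(rows=[-5,10,0,0,0,3,0,-8,15,0,0,0,7,0,-8,20,0,0,0,8,0,-8,20,0,0,0,8,0,-8,20,0,0,0,8,0,-8,20,0,0,0,8,0,-8,20,0,0,0,8,0,-8,20,0,0,0,8,0])

```text
time: 11.4
tool_pos: [0.4486, -0.0456, 0.2444]
ee_rot: [3.14, 0.002, -0.553]
wrist_force: [-0.4, 1.1, -5.2]
width: 0.0538
```

send_rows(rows=[-8,20,0,0,0,8,0,-8,20,0,0,0,8,0,-8,20,0,0,0,8,0,-8,20,0,0,0,8,0,-8,20,0,0,0,8,0,-8,20,0,0,0,8,0,-8,20,0,0,0,8,0,-8,20,0,0,0,8,0])

```text
time: 12.4
tool_pos: [0.3847, 0.1141, 0.2445]
ee_rot: [-3.141, 0.002, 0.564]
wrist_force: [-0.2, -0.8, -5.8]
width: 0.0538
```

send_rows(rows=[-8,20,0,0,0,8,0,-8,20,0,0,0,8,0,-8,20,0,0,0,8,0,-8,20,0,0,0,8,0,-5,20,0,0,0,8,0,0,15,0,0,0,8,0,0,4,0,0,0,8,0,0,0,0,0,0,0,0])

```text
time: 13.4
tool_pos: [0.3481, 0.2325, 0.2445]
ee_rot: [-3.14, 0.002, 1.536]
wrist_force: [-0.3, -0.6, -5.8]
width: 0.0538
```

```bash
python3 - <<'E'
from look import *
go("e",{"side":(150,120,260,200,3),"top":(140,90,220,180,3)})
E
```

```text
{'time': 13.4, 'joint_positions': [0.4536, -0.2113, 1.5764, -0.0004, 1.779, -1.0826], 'tool_pos': [0.3481, 0.2325, 0.2445], 'ee_rot': [-3.1395, 0.0015, 1.5362], 'wrist_force': [-0.2734, -0.5654, -5.8284], 'width': 0.0538}
```

View pics/side_e.png

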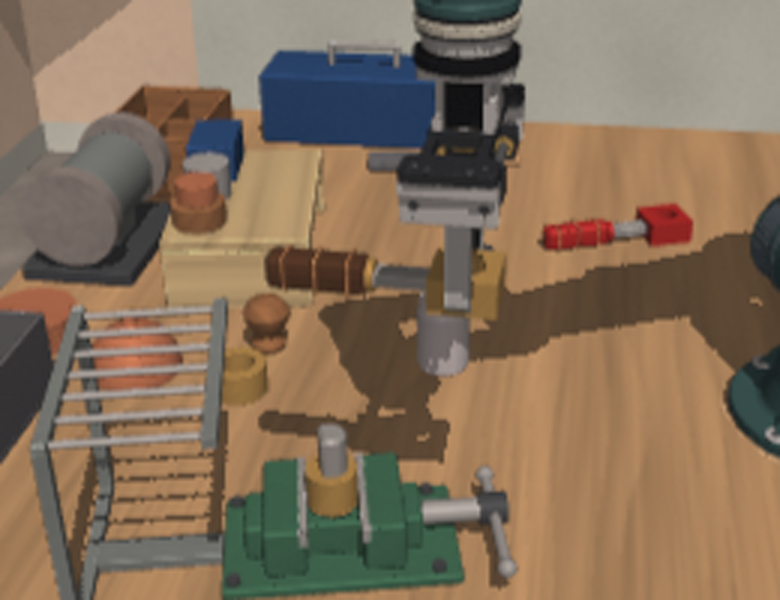

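View pics/top_e.png

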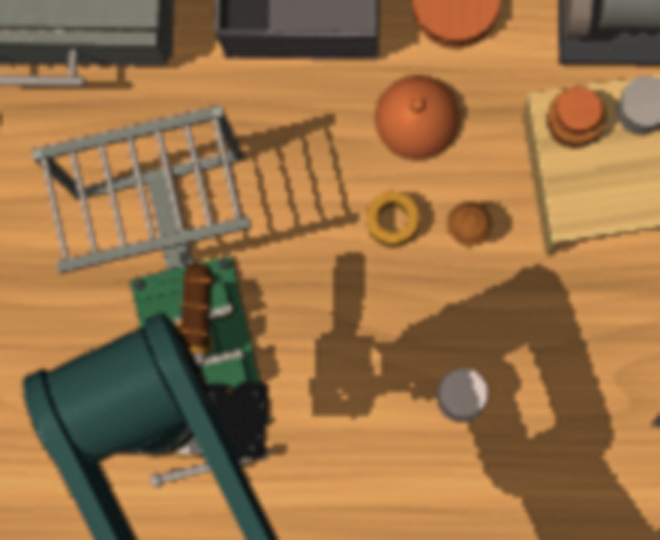

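```bash
python3 - <<'E'
from h import *
T=dict(np.load("top0.npz"));S=dict(np.load("side0.npz"))
crop(T,190,185,30,35,16,"pics/tsp.png");crop(S,240,215,45,60,10,"pics/ssp.png")
# green base mask
c=T["color"].astype(int);m=((c[...,1]>c[...,0]+15)&(c[...,1]>40)).astype(np.uint8);k=np.zeros_like(m);k[165:250,175:240]=m[165:250,175:240]
E
```

```text
(no output)
```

View pics/tsp.png

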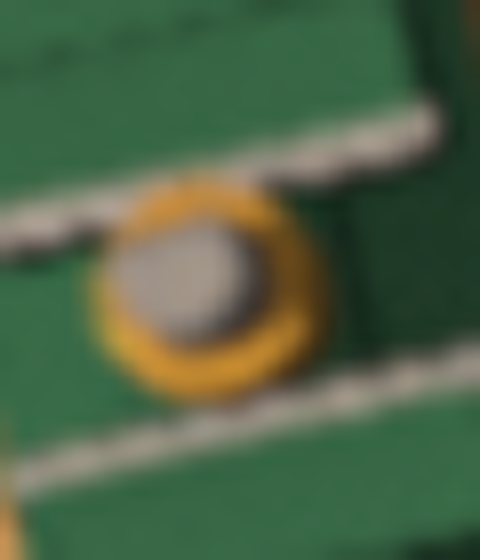

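View pics/ssp.png

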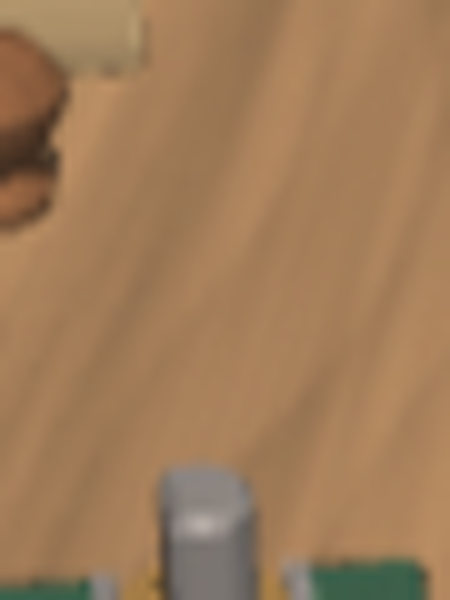

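```bash
python3 - <<'E'
from h import *
T=dict(np.load("top0.npz"));S=dict(np.load("side0.npz"))
print("collar",onz(T,(202.2,202.5),.085).round(4),"sp top",onz(T,(200.6,201.3),.121).round(4))
K,R,t=cam(S)
for z,row in((.105,270.),):
    c,d=ray(S,(265.05,row));
    # vertical tangent plane to cylinder: horizontal offset 14mm to image-left
    n=np.array([d[0],d[1]]);n/=np.linalg.norm(n);left=np.array([-n[1],n[0]]);print(n,left, "is img-left?",proj(S,[[.45,.26,.1],[.45+left[0]*-.01,.26-left[1]*.01,.1]]).round(1).tolist())
    q=c[:2]+n*.7
    for y in(.255,.26,.265):
        s=(y-c[1])/d[1];e=c[:2]+d[:2]*s; 
        w=-left if -left[0]>0 else left; print(y,(e+.014*w).round(4), (e+.014*w)[0])
# project candidates
for P in([.45,.26],[.452,.26]):
    print(P,proj(T,[[*P,.085],[*P,.121]]).round(2).tolist(),proj(S,[[*P,.085],[*P,.121]]).round(2).tolist())
E
```

```text
collar [0.4522 0.2625 0.085 ] sp top [0.4516 0.2622 0.121 ]
[ 0.22290838 -0.9748394 ] [0.9748394  0.22290838] is img-left? [[261.1, 270.2], [265.2, 270.0]]
0.255 [0.4548 0.2581] 0.45483718902418624
0.26 [0.4537 0.2631] 0.4536938807836274
0.265 [0.4526 0.2681] 0.45255057254306863
[0.45, 0.26] [[202.96, 203.17], [201.27, 201.79]] [[261.39, 275.05], [260.79, 263.35]]
[0.452, 0.26] [[202.97, 202.56], [201.29, 201.17]] [[260.6, 274.98], [259.99, 263.28]]
```

send_rows(rows=[2,2,0,0,0,5,0,1,1,0,0,0,6,0,0,0,-10,0,0,5.6,0,0,0,-25,0,0,0,0,0,0,-25,0,0,0,0,0,0,-25,0,0,0,0,0,0,-23,0,0,0,0,0,0,0,0,0,0,0])

```text
time: 14.5
tool_pos: [0.3501, 0.2345, 0.1353]
ee_rot: [-3.136, 0.001, 1.825]
wrist_force: [-0.5, -0.5, -5.5]
width: 0.0536
```

```bash
python3 - <<'E'
from look import *
go("f",{"side":(180,160,160,150,5)})
E
```

```text
{'time': 14.5, 'joint_positions': [0.4556, -0.1758, 1.7628, -0.0001, 1.5602, -1.3694], 'tool_pos': [0.3501, 0.2345, 0.1353], 'ee_rot': [-3.136, 0.0012, 1.825], 'wrist_force': [-0.543, -0.5482, -5.4555], 'width': 0.0536}
```

View pics/side_f.png

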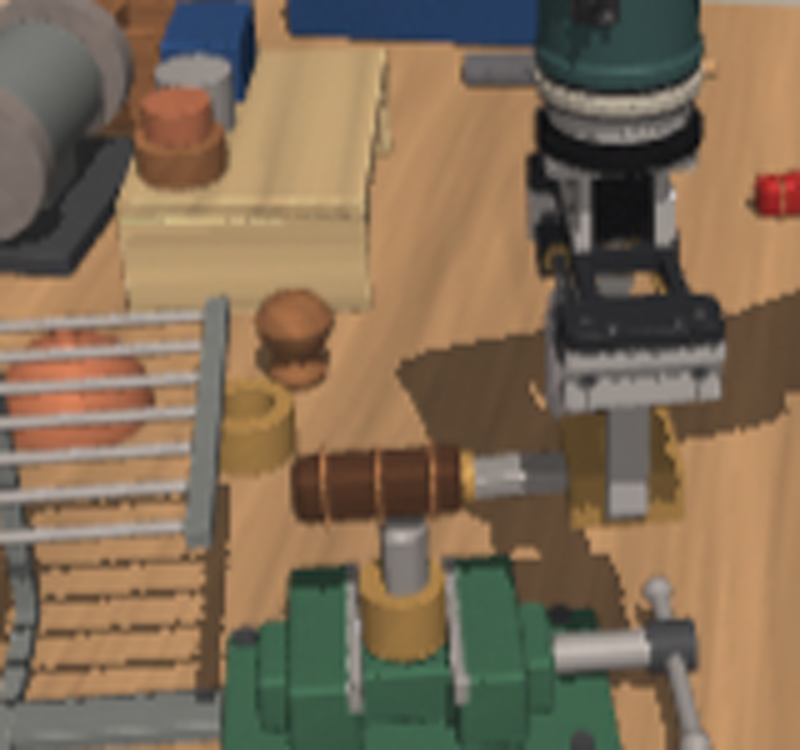

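The lever is level. In the crop the grip end (293,490) is just in front of the shelf edge (210,450), and the hub's near bottom corners are at (572,526) and (682,518). From these I'll work out where the bore is relative to the tool.

```bash
python3 - <<'E'
from h import *
S=dict(np.load("side_f.npz"));f=lambda p,k=5:(180+(p[0]+.5)/k-.5,160+(p[1]+.5)/k-.5)
tool=np.array([.3501,.2345]);yaw=1.825-np.pi/2;u=np.array([np.cos(yaw),np.sin(yaw)]);v=np.array([-u[1],u[0]])
for n,p in(("BL",(572,527)),("BR",(682,519))):
    w=onz(S,f(p),.1293)[:2]-tool;print(n,"u,v",(w@u).round(4),(w@v).round(4))
ez=.1293
for su in(1,-1):
    q=tool+.027*su*u+.027*v;print((proj(S,[[*q,ez]])[0]*1-np.array([180,160]))*5+2)
q=tool+.16*u;print("grip end ctr",(proj(S,[[*q,ez+.015]])[0]-np.array([180,160]))*5+2)
# shaft col expected
for sp in([.4525,.262],[.450,.26]):print((proj(S,[[*sp,.121],[*sp,.085]])-np.array([180,160]))*5+2)
E
```

```text
BL u,v 0.0243 0.0267
BR u,v -0.0291 0.0264
[566.45530465 527.80261234]
[677.83211352 520.0996897 ]
grip end ctr [286.33524575 488.16072959]
[[400.12153518 520.71639367]
 [403.20709696 579.2624824 ]]
[[405.95015905 518.72557556]
 [408.93004259 577.2273152 ]]
```

send_rows(rows=[8,2,0,0,0,0,0,15,4,0,0,0,0,0,18,5,0,0,0,0,0,18,4,0,0,0,0,0,18,5,0,0,0,0,0,17,4,0,0,0,0,0,10,2,0,0,0,0,0,0,0,0,0,0,0,0])

```text
time: 15.55
tool_pos: [0.4567, 0.2619, 0.1375]
ee_rot: [-3.141, -0.0, 1.826]
wrist_force: [0.3, 0.2, -4.8]
width: 0.0538
```

```bash
python3 - <<'E'
from look import *
go("g",{"side":(180,160,160,150,5),"top":(150,110,110,140,4)})
E
```

```text
{'time': 15.55, 'joint_positions': [0.4129, 0.0584, 1.5366, 0.0001, 1.5468, -1.4135], 'tool_pos': [0.4567, 0.2619, 0.1375], 'ee_rot': [-3.1415, -0.0, 1.8264], 'wrist_force': [0.3383, 0.2331, -4.8314], 'width': 0.0538}
```

View pics/side_g.png

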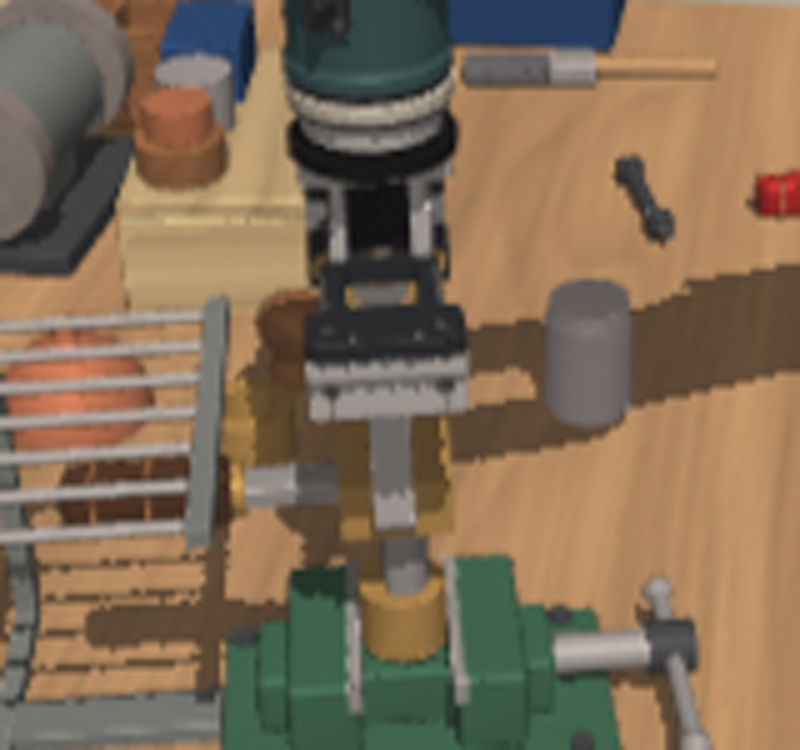

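View pics/top_g.png

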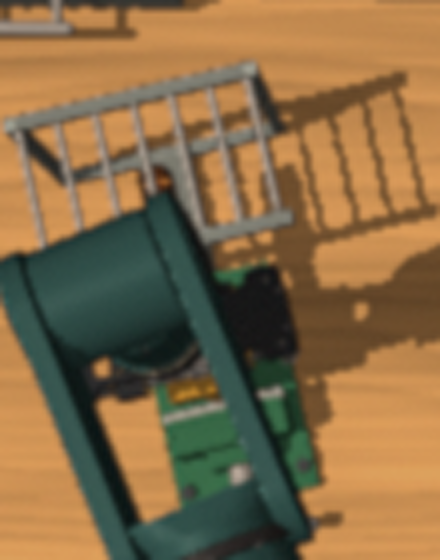

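```bash
python3 - <<'E'
from h import *
S=dict(np.load("side_g.npz"));f=lambda p,k=5:(180+(p[0]+.5)/k-.5,160+(p[1]+.5)/k-.5)
crop(S,240,240,40,60,12,"pics/gz.png")
tool=np.array([.4567,.2619]);yaw=1.8264-np.pi/2;u=np.array([np.cos(yaw),np.sin(yaw)]);v=np.array([-u[1],u[0]])
for n,p in(("BL",(341,540)),("BR",(453,533))):
    w=onz(S,f(p),.1314)[:2]-tool;print(n,"u,v",(w@u).round(4),(w@v).round(4))
for su in(1,-1):
    q=tool+(.027*su-.0024)*u+.027*v;print((proj(S,[[*q,.1314]])[0]*1-np.array([180,160]))*5+2)
E
```

```text
BL u,v 0.0249 0.0274
BR u,v -0.0285 0.028
[341.52428769 539.45877683]
[454.78324789 531.54570663]
```

View pics/gz.png

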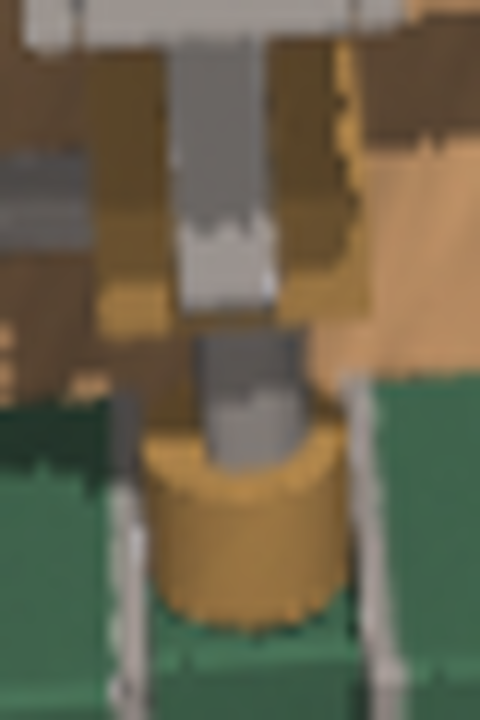

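send_rows(rows=[-1.5,-0.5,0,0,0,0,0,0,0,-4,0,0,0,0,0,0,-4,0,0,0,0,0,0,-2,0,0,0,0,0,0,-2,0,0,0,0,0,0,-2,0,0,0,0,0,0,-1,0,0,0,0,0,0,0,0,0,0,0])

```text
time: 16.65
tool_pos: [0.4554, 0.2616, 0.1231]
ee_rot: [3.138, -0.0, 1.827]
wrist_force: [4.1, 1.3, -4.0]
width: 0.0543
```

Entered about 4 mm, with a side force of 4 N along +u. I'll shift slightly that way and continue down.

send_rows(rows=[1,0.3,0,0,0,0,0,0,0,-2,0,0,0,0,0,0,-2,0,0,0,0,0,0,-2,0,0,0,0,0,0,-2,0,0,0,0,0,0,-2,0,0,0,0,0,0,0,0,0,0,0,0,0,0,0,0,0,0])

```text
time: 17.65
tool_pos: [0.4558, 0.2617, 0.1125]
ee_rot: [3.14, -0.0, 1.827]
wrist_force: [4.8, 1.3, -4.2]
width: 0.0537
```

send_rows(rows=[0.8,0.2,0,0,0,0,0,0,0,-4,0,0,0,0,0,0,-4,0,0,0,0,0,0,-4,0,0,0,0,0,0,-3,0,0,0,0,0,0,-3,0,0,0,0,0,0,-1,0,0,0,0,0,0,0,0,0,0,0])

```text
time: 18.65
tool_pos: [0.4559, 0.2617, 0.0932]
ee_rot: [-3.141, -0.0, 1.827]
wrist_force: [3.9, 1.4, -4.6]
width: 0.0538
```

send_rows(rows=[0.5,0.1,0,0,0,0,0,0,0,-1,0,0,0,0,0,0,-1,0,0,0,0,0,0,-1,0,0,0,0,0,0,-0.5,0,0,0,0,0,0,0,0,0,0,0,0,0,0,0,0,0,0,0,0,0,0,0,0,0])

```text
time: 19.65
tool_pos: [0.4561, 0.2617, 0.0911]
ee_rot: [-3.141, 0.0, 1.827]
wrist_force: [-3.6, -0.8, 5.8]
width: 0.0538
```

The force reversed to +5.8 N at z = 0.0911, which is exactly the seated height. I'll release and rise.

send_rows(rows=[0,0,0,0,0,0,0.9,0,0,0,0,0,0,0.9,0,0,0,0,0,0,0.9,0,0,0,0,0,0,0.9,0,0,0,0,0,0,0.9,0,0,0,0,0,0,0.9,0,0,0,0,0,0,0.9,0,0,0,0,0,0,0.9])

```text
time: 20.65
tool_pos: [0.4566, 0.2619, 0.09]
ee_rot: [3.142, -0.0, 1.827]
wrist_force: [-0.1, -0.2, -0.3]
width: 0.0848
```

send_rows(rows=[0,0,15,0,0,0,0.9,0,0,30,0,0,0,0.9,0,0,35,0,0,0,0.9,0,0,35,0,0,0,0.9,0,0,35,0,0,0,0.9,-30,-40,20,0,0,0,0.9,-40,-50,0,0,0,0,0.9,-40,-50,0,0,0,0,0.9])

```text
time: 21.65
tool_pos: [0.3476, 0.1231, 0.2617]
ee_rot: [3.139, 0.001, 1.828]
wrist_force: [0.5, -0.9, 1.1]
width: 0.0848
```

send_rows(rows=[0,-60,0,0,0,0,0.9,0,-60,0,0,0,0,0.9,0,-60,0,0,0,0,0.9,0,-60,0,0,0,0,0.9,0,-40,0,0,0,0,0.9,0,0,0,0,0,0,0.9,0,0,0,0,0,0,0.9,0,0,0,0,0,0,0.9])

```text
time: 22.65
tool_pos: [0.3487, -0.1546, 0.2606]
ee_rot: [3.141, 0.0, 1.829]
wrist_force: [0.2, -0.1, -0.0]
width: 0.0845
```

```bash
python3 - <<'E'
from look import *
go("h",{"side":(150,140,200,150,4),"top":(145,100,270,160,3)})
E
```

```text
{'time': 22.65, 'joint_positions': [-0.5667, -0.2987, 1.6128, 0.0004, 1.8266, -2.3957], 'tool_pos': [0.3487, -0.1546, 0.2606], 'ee_rot': [3.1407, 0.0004, 1.8291], 'wrist_force': [0.1768, -0.0537, -0.02], 'width': 0.0845}
```

View pics/side_h.png

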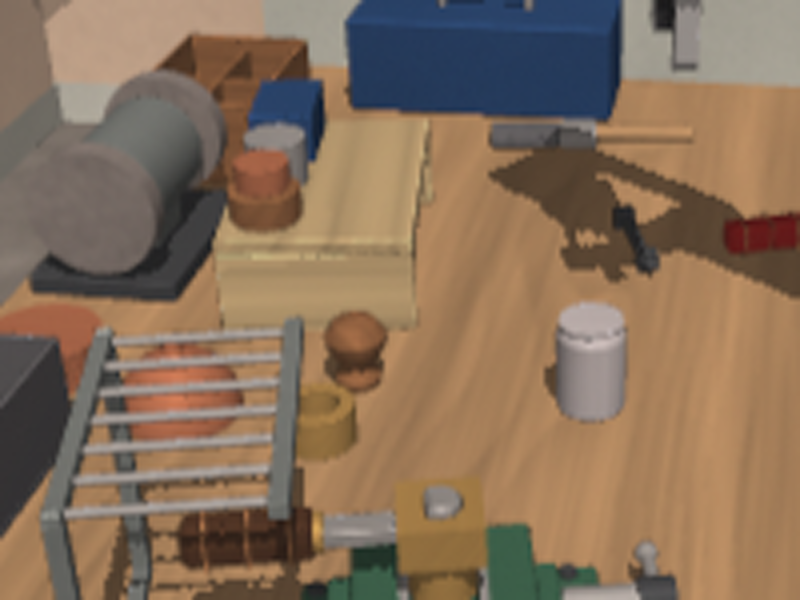

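View pics/top_h.png

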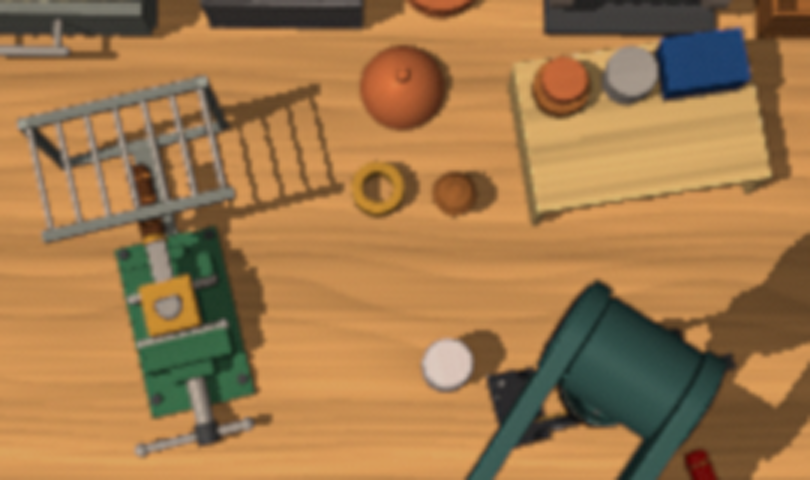

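The side crop shows the hub at (440,520) resting on the collar, with the spindle tip standing out of the bore at (440,500). The grip lies under the shelf. In the top crop the lever is in line with the vise axis, and the can, bush, knob, dome and pin are where they were.

```bash
python3 - <<'E'
from h import *
a=dict(np.load("side0.npz"));b=dict(np.load("side_h.npz"))
d=cv2.absdiff(a["color"],b["color"]).max(2)
for n,(x,y,w,h) in dict(tin=(286,214,22,32),knob=(229,216,20,24),pin=(300,188,18,24),hammer_or_brush=(270,165,55,14)).items():print(n,(d[y:y+h,x:x+w]>40).mean().round(3))
from bench import close_job
print(close_job())
E
```

```text
tin 0.0
knob 0.0
pin 0.377
hammer_or_brush 0.073
the job is handed in; nothing more can be done
None
```

The lever is seated on the spindle, released, and the job is handed in; I finished at about 23 s of the 72 s allowed. No verdict was reported.

**What I did:** I drew the lever out by its grip, steering clear of the pin, laid it flat on the open bench and let go. I then took it by the hub, lifted it and turned it about 195°. Next I slid the grip in under the shelf, lowered the bore onto the spindle and let go.

**Seating:** On the way down there was a side force of 4–5 N along the grip direction. I eased it by shifting about 2 mm. The vertical force then reversed, from −4.6 to +5.8 N, with the tool at 91.1 mm. That height puts the hub's underside at 85 mm, level with the collar. The last pictures show the spindle tip standing out of the bore, the grip under the shelf and the lever in line with the vise. After release the wrist force was near zero and the arm was clear of everything.

**Bystanders:**
- **Can and knob:** comparing the first and last side pictures, neither had changed.
- **Pin, and the strip with the hammer or brush:** the same comparison showed changes (38% and 7% of pixels). I put this down to the arm's shadow, since both sit at the same places by eye.
- **Dome and spare collar:** checked by eye only; they look unmoved.
- **Other bench tool:** I checked only one of the hammer and brush in the last pictures; the other lay outside the crops. The arm never went near it.

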